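# Pump up the board clamp until its indicator pin pops out

### The arm

A 6-joint arm with a two-finger parallel gripper is mounted at the origin on the work surface. World frame = base frame: x ahead of the robot, y to its left, z up, the work surface at z = 0. Lengths are in mm, angles in rad, forces in N, time in s.
With the tool pointing down it reaches from about 350 to 875 mm from the base axis. Payload 4.2 kg.
Tool frame: the origin (TCP) lies at the very end of the fingers, on their centre line; the grasp point (between the pads) lies 19 mm behind it (arm.grasp_offset is the distance from the TCP to the grasp point, in mm); z points along the fingers, y is the direction in which the jaws open and shut (so a half turn about z gives the same grasp; the last joint's range is limited). The gripper opens to 85 mm and grips with 20 to 120 N. Pads are 22 mm wide; open, the fingers measure 114 mm over their backs; the gripper's body (76 mm by 85 mm) begins 54 mm behind the grasp point. The pads swing forward as they close: fully open they stand 13 mm farther back than shut.
Start: joints at [-0.968, 0.385, 0.008, 0, -1.194, -0.259], TCP at [210.682, -588.398, 231.312] pointing down, gripper open.
Joint ranges: [-3.14, 3.14], [-1.21, 2.06], [-1.07, 1.41], [-3.16, 2.05], [-2.99, -0.16], [-3.1, 3.1]. Speed limits (rad/s): [2.79, 2.79, 3.14, 3.14, 3.14, 3.14].

### API

Orientations are given as a unit quaternion [x, y, z, w].
In Python, from bench import arm gives the robot as it stands.
- The arm moves only by the tool arm_command, never from a script. Its argument "commands" is one flat list of numbers, 4 for each row, row after row: the shift along the tool's x, y, z in m, then the turn about the tool's z in degrees. In form: [tx, ty, tz, roll, tx, ty, tz, roll, ...]. A call has exactly 5 rows; each row shifts and turns the pose as measured when the row begins, along the tool's axes as they then stand; what a row does not reach is not made up. A row lasts 1/10 s, in which the tool goes at most 50 mm and 8.59 degrees, less where a joint would pass 70% of its speed; a pose out of reach is approached as far as the arm can. A call with a gripper value outside its range is refused whole. "jaw" is the opening, from 0 (shut) to 1 (fully open), set as the call begins (left out, the last holds). The fingers move at their own pace and stop on an object; the grip force is fixed at half the most. Time passes only in rows, so rows that do not move let the fingers close, or fill a call up. It gives the time, the measured TCP pose, the force and the opening at its end, in the units of the state.
- arm.read_state(): the state, without advancing time (a new reading comes with each control period).
- arm.get_image(name): name is "side" or "top"; returns the picture (384x512x3 uint8, red, green, blue); there is no depth.
- arm.camera_info(name): a dict with "camera_matrix" (3x3 intrinsics, pixels), "world_from_camera" (4x4, takes a point from camera to world coordinates). Camera axes: x right, y down, z forward; pixel columns grow to the right and rows downward; lengths in mm; the calibration is good to about 2 mm. A picture is of the moment at which its call begins. camera_info takes no time and is no camera call.
- arm.job_done(): hands the job in, once; it reports no verdict.
Trained networks look in the newest picture that a camera, given by its name, has taken for a name from the list of things; names that differ only in an ending like _2 or _b are one class to them, and where a whole thing is asked for, a point or a joint stands for the part that bears it (a point fixed in the world has none). Each returns a list of dicts, best first, with "confidence" (0 to 1); they miss things now and then, are a little off and sometimes report something else, mostly with a low value. They report only what shows in the picture. A call takes as long as a camera call.
- arm.regions_of(camera, target): "mask" (384x512 bool, what is visible of it).
- arm.place_of(camera, target): "centre" ([x, y, z] in mm, in the coordinates of the camera as it stood for that picture, good to about 4 mm: a listed point, or the origin of a listed thing).
The state is a dict: "clock": time; "joints": joint angles; "joint_vel": joint speeds; "joint_efforts": joint torques, N m; "position": TCP position; "ee_rot": TCP orientation; "contact_force": force on the tool from outside, world axes, zero at the start; "wrist_torque": the same for the moment, N m; "gripper_width": finger opening in mm.
Only numpy, scipy, OpenCV 4.12 (cv2) and the standard library are available. Lean on these libraries where they do the work, as an engineer would, in place of code of your own. Each camera call takes 0.05 s, during which the arm holds its last target.

### The job

Charge the board clamp: push the black round plunger on top of its blue pump right down with your fingertips and let it spring all the way back up, again and again, until the orange indicator pin beside it has popped fully out (its white band shows above the brass collar). Finish with the plunger released and up. Keep off the pin and the two green circuit boards, do not pick anything up, and leave the loose parts around the clamp where they are.

Things in the scene. Friction and masses are not known exactly. Their poses are not given: they have to be found in the camera images.
- plunger_top (a point): centre of the flat top of the pump plunger: a black round push knob, 48 mm across and 13 mm thick, on a 16 mm steel stem; at rest its top stands 152 mm above the bench. It moves straight down with the push and springs back. It sits on a fixed blue housing 70 x 150 mm whose top is 97 mm above the bench (the guide collar under the knob reaches 107 mm)
- plunger (a joint): how far the plunger is pushed down, m: 0 = up at rest, 0.020 = fully down on its stop. The return spring takes about 5 N to start and 13 N fully down, plus about 3 N while the ratchet inside advances. Each full stroke (down to within 2 mm of the stop, then fully back up) advances the ratchet; short strokes advance it less or not at all. It takes 3 to 6 full strokes, differing from start to start; further strokes do no harm
- pin (a joint): travel of the indicator pin, m: 0 = deepest in, its tip hidden 24 mm down inside the collar; 0.024 = tip level with the collar's rim; 0.054 = fully out, tip 30 mm above the rim. It rises only during downward strokes, about 12 mm with a full one (the first and the last may give less), and stays where it is between strokes. It starts between 0 and 0.024, so it cannot be seen for the first stroke or more
- pin_tip (a point): centre of the top of the indicator pin: an upright round pin 14 mm across, orange with a white band that begins 26.5 mm below its tip; it comes up through a brass collar on the same blue housing, 90 mm from the plunger's axis. Its tip is hidden below the collar's rim at first and 30 mm above the rim when fully out; only then does the white band show (3.5 mm of it)
- pin_collar (a point): centre of the top rim of the fixed brass collar, 28 mm across, that the pin rises from, 103 mm above the bench
- clamp: the fixed board clamp, screwed to the bench: aluminium base plate 250 x 310 x 12 mm; origin at the centre of its underside, x across the plate from the pump side to the board side, y along the row of clips, z up. The pump housing is centred at x -75 mm, y 0; the plunger's axis is at x -75, y -45 mm and the pin's at x -75, y +45 mm
- board_a: green circuit board 118 x 128 x 2 mm, gripped flat by steel spring clips 30 mm above the bench, its parts up to 13 mm higher; origin at its centre, 42 mm in x and -69 mm in y from the clamp's origin; not to be touched
- board_b: the second, like board_a, at y +69 mm from the clamp's origin; not to be touched
- relay_base: loose black plastic relay base, 60 x 75 x 34 mm, on the bench beside the clamp; origin at the centre of its underside; leave it there
- heatsink: loose silver finned aluminium heatsink, 60 x 60 x 32 mm, on the bench beside the clamp; origin at the centre of its underside; leave it there
- terminal: loose brass knurled test terminal, 22 mm across, 34 mm tall, standing on the base plate about 65 mm from the plunger's axis; origin at the centre of its underside; leave it there
- fuse_puller: loose red plastic fuse puller, 143 x 45 x 14 mm, lying on the bench beside the clamp; origin under its handle's middle, x towards its jaws; leave it there

How it is judged (in metres and radians):
On the way, in this order (a step that is already met when the one before it is completed fails the run):
1. the plunger is pushed well down (value of joint plunger above 0.012 m), for 0.02 s.
2. the indicator pin has popped fully out (value of joint pin above 0.051 m), for 0.1 s.
At the end, for the whole second after the job is handed in: the pin stands at least 27 mm out of the collar (fully out is 30), the plunger is back up to within 2 mm, and the four loose parts are within 30 mm of where they started (value of joint pin above 0.051 m and value of joint plunger below 0.002 m and distance of each of relay_base, heatsink, terminal, fuse_puller from where it was at the start of the episode below 0.03 m); the robot touches nothing.
It fails at once if the robot pushes or holds the indicator pin (over 1 N) (contact force between any of the fingers, the arm and pin above 1 N).
It fails at once if the robot presses on a circuit board (over 2 N) (contact force between any of the fingers, the arm and board_a above 2 N or contact force between any of the fingers, the arm and board_b above 2 N).
It fails at once if a loose part is picked up, carried or knocked over 30 mm away (distance of any of relay_base, heatsink, terminal, fuse_puller from where it was at the start of the episode above 0.03 m).
It also fails if it takes over 42 s, if anything falls off the work surface, if the arm or the gripper's body presses on something with over 40 N, if the wrist force passes 120 N, or if a joint passes its speed limit or range.

## Working session

There is one attempt and no reset: what is moved stays moved. The work goes in short steps, Python scripts to look and compute and a tool call to move; the robot and the scene stay as the last step left them, time stands still between calls to the robot, and variables do not carry over. Pictures are saved under pics/ and viewed, and the job is handed in when it is done.

Besides the shell and the picture viewer there is one more tool, called after "Request:" as a command line: name --argument value ..., lists and objects as JSON in quotes. arm_command: Moves the arm, as the interface text tells. Its arguments: {"type":"object","properties":{"commands":{"type":"array"},"jaw":{"type":"number"}},"required":["commands"]}

```bash
mkdir -p pics; cat > h.py <<'E'
from bench import arm
import numpy as np, cv2
def snap(c,n):
    im=arm.get_image(c); cv2.imwrite(f'pics/{n}.png',im[:,:,::-1]); return im
def w(c,p):
    T=np.array(arm.camera_info(c)["world_from_camera"]); return (T@np.r_[p,1])[:3]
def px(c,P):
    i=arm.camera_info(c);T=np.linalg.inv(np.array(i["world_from_camera"]));q=(T@np.r_[P,1])[:3];q=np.array(i["camera_matrix"])@q;return q[:2]/q[2]
def ray(c,u,v,z):
    i=arm.camera_info(c);T=np.array(i["world_from_camera"]);d=T[:3,:3]@np.linalg.inv(np.array(i["camera_matrix"]))@np.array([u,v,1.]);o=T[:3,3];return o+d*(z-o[2])/d[2]
E
python3 - <<'E'
from h import *
s=arm.read_state();print(s)
for c in("top","side"):
    snap(c,c+"0")
    for t in("plunger_top","pin_collar","clamp","terminal"):
        for r in arm.place_of(c,t)[:2]: print(c,t,round(r["confidence"],2),w(c,r["centre"]).round(1),px(c,w(c,r["centre"])).round())
print(arm.read_state()["clock"])
E
```

```text
{'clock': 0.0, 'joints': array([-9.68390459e-01,  3.85563668e-01,  6.61966988e-03, -5.29724998e-04,
       -1.19399043e+00, -2.58600294e-01]), 'joint_vel': array([-9.34438127e-04, -1.00124978e-03, -9.64121697e-04,  1.49730595e-04,
        1.43580282e-03,  4.36548252e-05]), 'joint_efforts': array([ 5.26047425e-04, -3.92287660e+01,  1.88409108e+01,  4.18636233e+00,
       -4.60029056e-03, -2.75207334e-06]), 'position': array([ 210.49735401, -587.86142158,  230.21031953]), 'ee_rot': array([-1.70961016e-01,  9.85277183e-01,  1.07424339e-03, -2.22430718e-04]), 'contact_force': array([ 0.36808919,  0.11007827, -0.06779739]), 'wrist_torque': array([ 0.01958477, -0.00733489, -0.04427416]), 'gripper_width': 85.28142025650861}
top plunger_top 0.22 [513.9 208.6  -1.8] [180. 245.]
top pin_collar 0.95 [515.9  27.7 103.4] [258. 245.]
top clamp 0.85 [583.4 -19.7  -2. ] [276. 213.]
side plunger_top 0.58 [586.1 -25.4   1.8] [293. 211.]
side plunger_top 0.57 [507.9 -65.3 151.7] [340. 175.]
side pin_collar 0.66 [514.5  26.2 102.2] [307. 215.]
side clamp 0.9 [ 5.85e+02 -2.66e+01 -3.00e-01] [294. 212.]
side clamp 0.73 [ 516.3 -240.2    0.8] [370. 176.]
side terminal 0.48 [ 499.2 -133.    12.1] [351. 202.]
0.5
```

View pics/top0.png

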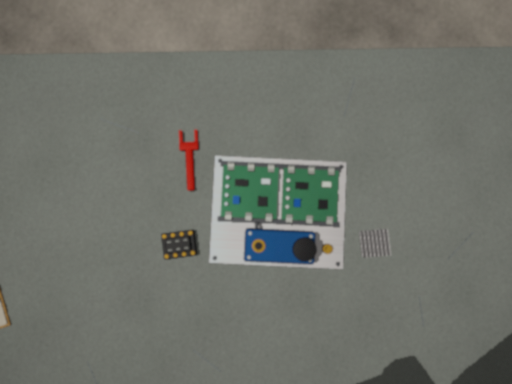

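View pics/side0.png

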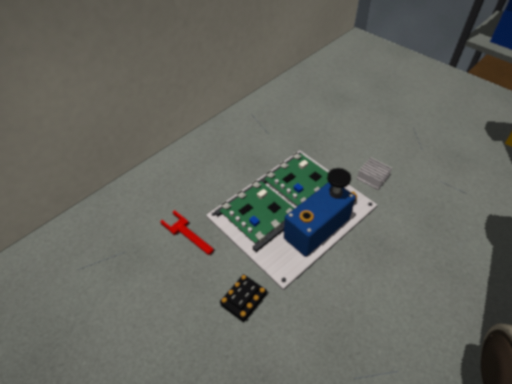

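```bash
python3 - <<'E'
from h import *
for P in([508,-63,152],[515,27,103]): print(px("top",P),px("side",P))
from scipy.spatial.transform import Rotation as R
print(R.from_quat(arm.read_state()["ee_rot"]).as_matrix().round(3))
E
```

```text
[304.78311167 249.21113968] [339.42541806 175.64419507]
[258.35227101 245.11799106] [306.17247234 215.08519834]
[[-0.941 -0.337  0.   ]
 [-0.337  0.941  0.   ]
 [-0.     0.    -1.   ]]
```

The top view shows the knob at about (304,249), the collar at (259,245) and the terminal at (328,249). The side view puts the knob at (340,176). Both agree with a plunger top at about (508,-63,152).

Request:
arm_command --commands '[-0.035,0.03,0,0,-0.035,0.03,0,0,-0.035,0.03,0,0,-0.035,0.03,0,0,-0.035,0.03,0,0]' --jaw 0

```text
clock: 1.0
position: [326.2, -386.9, 229.6]
ee_rot: [-0.166, 0.986, -0.0, -0.0]
contact_force: [1.5, -0.9, -0.2]
gripper_width: 12.0
```

Request:
arm_command --commands '[-0.035,0.03,0,0,-0.035,0.03,0,0,-0.035,0.03,0,0,-0.035,0.03,0,0,-0.035,0.03,0,0]'

```text
clock: 1.5
position: [445.9, -179.2, 231.5]
ee_rot: [-0.166, 0.986, -0.002, 0.002]
contact_force: [1.0, -0.7, 0.0]
gripper_width: -0.2
```

Request:
arm_command --commands '[-0.035,0.03,0,0,-0.035,0.03,0,0,-0.015,0.015,0,0,0,0,0,0,0,0,0,0]'

```text
clock: 2.0
position: [506.0, -71.0, 232.8]
ee_rot: [-0.17, 0.985, -0.002, 0.004]
contact_force: [0.2, -0.4, -0.1]
gripper_width: -0.1
```

```bash
python3 - <<'E'
from h import *
from scipy.spatial.transform import Rotation as R
a=snap("top","top1");b=snap("side","side1")
s=arm.read_state();p=s["position"];print(p,s["clock"],px("top",p),px("side",p))
M=R.from_quat(s["ee_rot"]).as_matrix()
print(M.T@(np.array([508,-63,152])-p))
u=np.hstack([a[170:310,180:410],b[130:270,200:430]])
cv2.imwrite("pics/c1.png",cv2.resize(u,None,fx=1.7,fy=1.7,interpolation=2)[:,:,::-1])
E
```

```text
[505.62177889 -71.92180785 232.89444307] 2.1 [316.21526584 253.70227534] [349.79115153 143.99929216]
[-4.61750092  8.02444564 80.89160938]
```

View pics/c1.png

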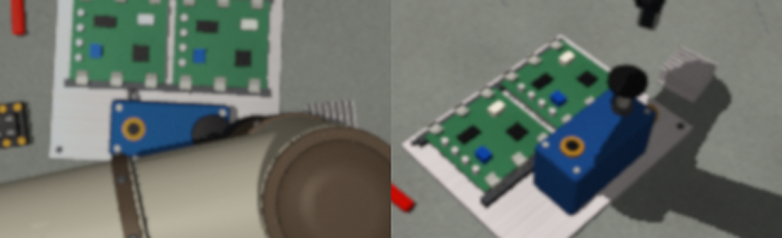

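Tip shows at about (352,145) in the side view, as the calibration predicts. Next I correct sideways and descend.

Request:
arm_command --commands '[-0.005,0.008,0.035,0,0,0,0.03,0,0,0,0.01,0,0,0,0.015,0,0,0,0.01,0]'

```text
clock: 2.6
position: [510.7, -67.4, 136.5]
ee_rot: [-0.166, 0.986, -0.002, 0.01]
contact_force: [-6.2, 6.2, 12.1]
gripper_width: -0.3
```

Request:
arm_command --commands '[0,0.002,0.006,0,0,0,0.006,0,0,0,-0.015,0,0,0,-0.015,0,0,0,-0.005,0]'

```text
clock: 3.1
position: [511.9, -69.5, 173.6]
ee_rot: [-0.165, 0.986, -0.005, 0.015]
contact_force: [-0.2, 0.2, -0.7]
gripper_width: -0.1
```

```bash
cat > look.py <<'E'
from h import *
import sys
n=sys.argv[1]
b=snap("side","s"+n);s=arm.read_state();print(s["position"],s["contact_force"],s["clock"])
print([(round(r["confidence"],2),w("side",r["centre"]).round(1)) for r in arm.place_of("side","pin_tip")[:2]])
cv2.imwrite(f"pics/c{n}.png",cv2.resize(b[130:260,260:390],None,fx=4,fy=4,interpolation=2)[:,:,::-1])
E
python3 look.py 2
```

```text
[512.07729414 -69.51923598 173.84346818] [ 0.96471262 -0.21490475  0.52399809] 3.15
[]
```

View pics/c2.png

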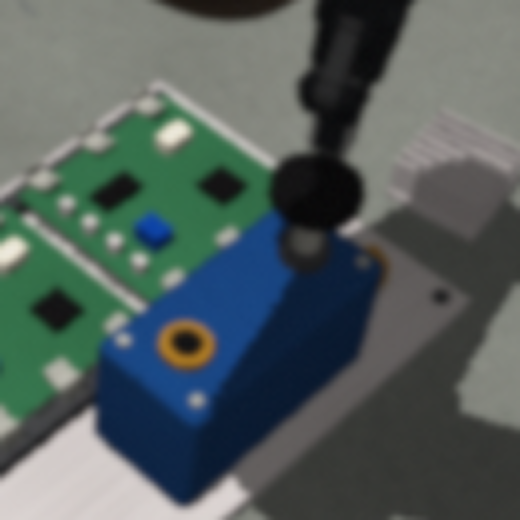

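Request:
arm_command --commands '[0.002,0.007,0.01,0,0,0,0.015,0,0,0,0.015,0,0,0,0.01,0,0,0,0.008,0]'

```text
clock: 3.7
position: [508.1, -63.7, 131.6]
ee_rot: [-0.169, 0.986, -0.009, 0.014]
contact_force: [-23.0, 10.8, 56.0]
gripper_width: 0.1
```

Request:
arm_command --commands '[0,0,-0.015,0,0,0,-0.015,0,0,0,0,0,0,0,0,0,0,0,0,0]'

```text
clock: 4.2
position: [505.0, -62.4, 161.8]
ee_rot: [-0.17, 0.985, -0.009, 0.014]
contact_force: [-0.2, -0.1, 0.4]
gripper_width: -0.3
```

```bash
python3 look.py 3
```

```text
[504.67953357 -62.42565187 161.38452765] [-0.79346554 -0.93322761  0.15400939] 4.25
[(0.42, array([517. ,  23.1, 108.9]))]
```

View pics/c3.png

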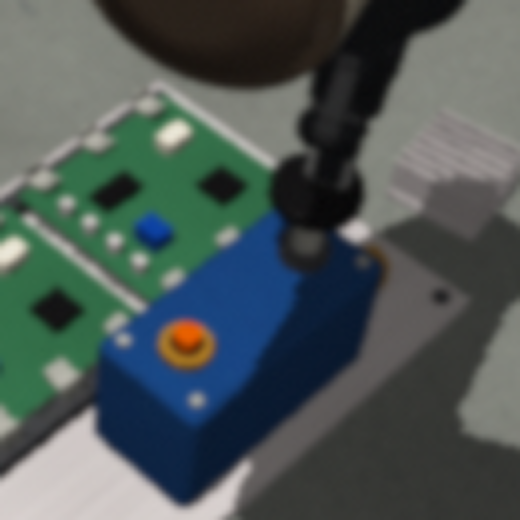

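The pin tip now shows orange in the collar at about (306,214), roughly level with the rim or a little above it. I'll keep stroking.

Request:
arm_command --commands '[-0.003,0,0.005,0,0,0,0.012,0,0,0,0.01,0,0,0,0.008,0,0,0,0.005,0]'

```text
clock: 4.8
position: [509.2, -61.7, 131.8]
ee_rot: [-0.173, 0.985, -0.011, 0.011]
contact_force: [-17.0, 8.5, 40.3]
gripper_width: -0.2
```

Request:
arm_command --commands '[0,0,-0.015,0,0,0,-0.015,0,0,0,0,0,0,0,0,0,0,0,0,0]'

```text
clock: 5.3
position: [509.5, -60.7, 162.8]
ee_rot: [-0.173, 0.985, -0.012, 0.011]
contact_force: [-0.2, 0.1, 1.0]
gripper_width: -0.2
```

```bash
python3 look.py 4
```

```text
[509.19453796 -60.76911215 162.45391003] [ 0.29239598  0.20655107 -0.42617572] 5.35
[(0.63, array([517.7,  25.8, 120.6]))]
```

View pics/c4.png

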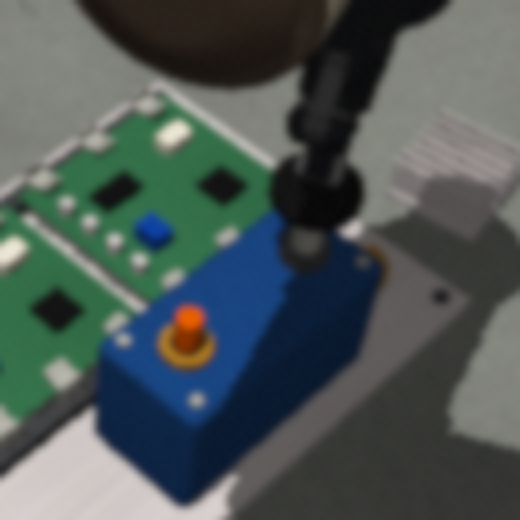

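The tip has risen to about (307,209), and the network puts it at z≈120.6, about 17 mm out. It needs one or two more strokes.

Request:
arm_command --commands '[0,-0.002,0.006,0,0,0,0.012,0,0,0,0.01,0,0,0,0.008,0,0,0,0.005,0]'

```text
clock: 5.9
position: [511.1, -63.3, 131.8]
ee_rot: [-0.176, 0.984, -0.014, 0.01]
contact_force: [-16.0, 9.2, 38.9]
gripper_width: 0.3
```

Request:
arm_command --commands '[0,0,-0.015,0,0,0,-0.015,0,0,0,0,0,0,0,0,0,0,0,0,0]'

```text
clock: 6.4
position: [510.8, -62.7, 163.1]
ee_rot: [-0.177, 0.984, -0.014, 0.01]
contact_force: [-0.2, -0.3, -0.9]
gripper_width: 0.1
```

Request:
arm_command --commands '[0,-0.002,0.006,0,0,0,0.012,0,0,0,0.01,0,0,0,0.008,0,0,0,0.005,0]'

```text
clock: 6.9
position: [512.3, -65.4, 131.9]
ee_rot: [-0.18, 0.984, -0.016, 0.008]
contact_force: [-16.6, 9.7, 37.1]
gripper_width: 0.1
```

Request:
arm_command --commands '[0,0,-0.015,0,0,0,-0.015,0,0,0,0,0,0,0,0,0,0,0,0,0]'

```text
clock: 7.4
position: [511.4, -64.8, 161.5]
ee_rot: [-0.18, 0.983, -0.017, 0.007]
contact_force: [-0.1, 0.9, -0.1]
gripper_width: -0.3
```

```bash
python3 look.py 5
```

```text
[511.04553091 -64.87979651 161.1833887 ] [ 0.47863936 -0.0846306  -0.47722507] 7.45
[(0.58, array([515.1,  24.6, 127.9]))]
```

View pics/c5.png

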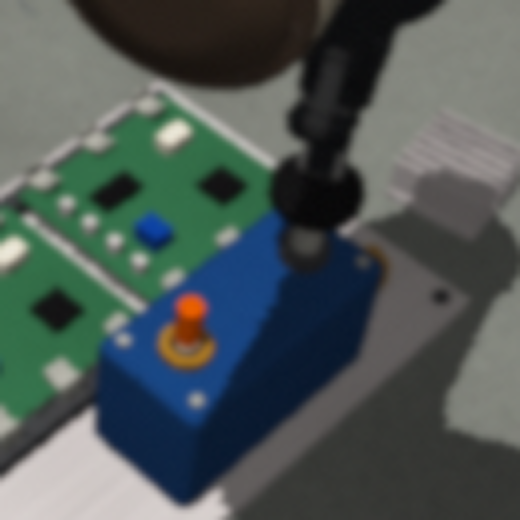

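```bash
python3 - <<'E'
from h import *
for z in (103,110,115,120,125,133): print(z,((px("side",[515,26,z])-[260,130])*4).round(1))
for n in (3,4,5):
    b=cv2.imread(f"pics/s{n}.png").astype(int); c=b[195:225,295:320]
    m=(c[...,2]>180)&(c[...,1]<120)&(c[...,0]<60); ys,xs=np.nonzero(m); print(n,ys.min()+195,ys.max()+195,m.sum())
E
```

```text
103 [186.  339.2]
110 [187.1 330.7]
115 [188.  324.5]
120 [188.8 318.3]
125 [189.7 312. ]
133 [191.1 301.9]
3 211 215 30
4 207 211 23
5 204 208 23
```

Request:
arm_command --commands '[0.002,0,0.006,0,0,0,0.012,0,0,0,0.01,0,0,0,0.008,0,0,0,0.006,0]'

```text
clock: 8.0
position: [509.9, -66.2, 131.8]
ee_rot: [-0.184, 0.983, -0.019, 0.006]
contact_force: [-17.9, 9.6, 42.4]
gripper_width: -0.4
```

Request:
arm_command --commands '[0,0,0.004,0,0,0,-0.015,0,0,0,-0.015,0,0,0,0,0,0,0,0,0]'

```text
clock: 8.5
position: [509.5, -65.2, 164.1]
ee_rot: [-0.185, 0.982, -0.02, 0.009]
contact_force: [-0.4, 0.2, 0.0]
gripper_width: -0.3
```

```bash
python3 look.py 6
```

```text
[509.50706623 -65.21874263 164.04286865] [ 0.54734454  0.0390026  -0.29302209] 8.55
[(0.46, array([517.1,  26.2, 129.3])), (0.41, array([ 517.3, -242.7,    0.8]))]
```

View pics/c6.png

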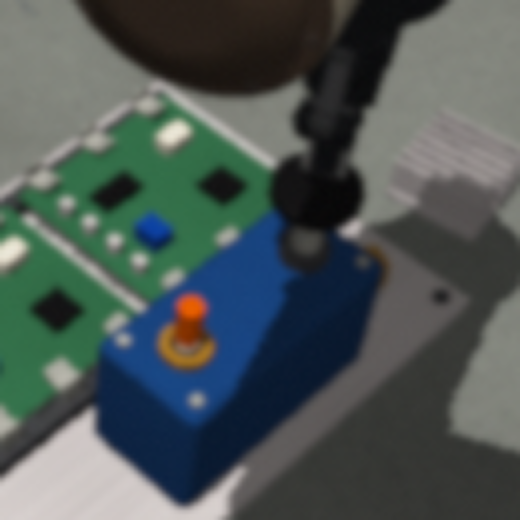

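The tip is at about (191,304) in the crop, where 133 mm predicts (191,302), and it did not move on the last stroke. I'll raise the arm and check the base for the white band.

Request:
arm_command --commands '[0,0,-0.03,0,0,0,-0.03,0,0,-0.03,-0.03,0,0,-0.04,0,0,0,-0.04,0,0]'

```text
clock: 9.1
position: [545.2, -164.0, 254.4]
ee_rot: [-0.189, 0.982, -0.02, 0.001]
contact_force: [0.8, 0.6, 0.6]
gripper_width: -0.2
```

Request:
arm_command --commands '[0.03,-0.035,0,0,0.03,-0.035,0,0,0.03,-0.035,0,0,0.03,-0.035,0,0,0,0,0,0]'

```text
clock: 9.6
position: [484.0, -347.9, 251.9]
ee_rot: [-0.188, 0.982, -0.017, -0.005]
contact_force: [-0.3, -0.7, -0.7]
gripper_width: 0.0
```

```bash
python3 - <<'E'
from h import *
a=snap("top","t7");b=snap("side","s7");s=arm.read_state();print(s["position"],s["contact_force"],s["clock"])
for n in("s5","s6","s7"):
    i=cv2.imread(f"pics/{n}.png"); print(n); print(i[202:222,306].tolist())
i5=cv2.imread("pics/s7.png")[195:230,285:330]; j=cv2.imread("pics/s4.png")[195:230,285:330]
cv2.imwrite("pics/c7.png",np.hstack([cv2.resize(x,None,fx=8,fy=8,interpolation=0) for x in (j,i5)]))
cv2.imwrite("pics/d7.png",cv2.resize(cv2.imread("pics/t7.png")[110:290,140:410],None,fx=2.5,fy=2.5))
E
```

```text
[ 485.22696706 -344.69523431  251.78840461] [-0.86397796  0.24637229 -1.79387074] 9.7
s5
[[121, 69, 48], [104, 73, 110], [68, 83, 180], [27, 90, 217], [0, 93, 228], [0, 91, 227], [0, 84, 210], [0, 66, 172], [0, 53, 142], [0, 50, 134], [0, 49, 133], [0, 49, 131], [3, 50, 131], [25, 61, 133], [62, 88, 139], [86, 106, 134], [71, 103, 129], [48, 111, 151], [36, 110, 155], [41, 89, 122]]
s6
[[121, 68, 48], [103, 73, 109], [68, 83, 180], [27, 89, 216], [0, 93, 228], [0, 91, 226], [0, 84, 209], [0, 65, 171], [0, 52, 141], [0, 49, 133], [0, 49, 132], [0, 49, 131], [2, 49, 130], [26, 61, 133], [62, 88, 139], [85, 105, 133], [72, 103, 129], [47, 110, 150], [35, 110, 154], [40, 89, 122]]
s7
[[110, 62, 43], [94, 65, 100], [61, 75, 167], [25, 82, 203], [0, 85, 215], [0, 84, 213], [0, 75, 195], [0, 60, 159], [0, 48, 130], [0, 45, 122], [0, 45, 121], [0, 44, 120], [1, 44, 119], [23, 56, 122], [56, 79, 127], [78, 96, 123], [66, 95, 119], [43, 101, 138], [33, 101, 142], [37, 81, 112]]
```

View pics/c7.png

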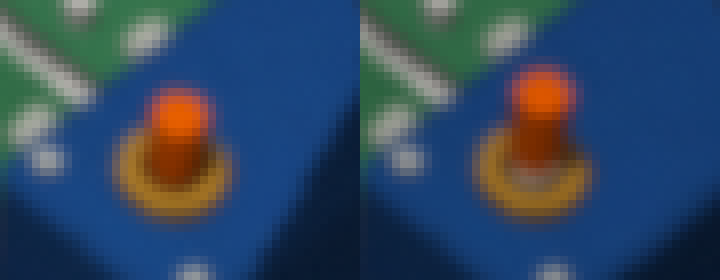

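View pics/d7.png

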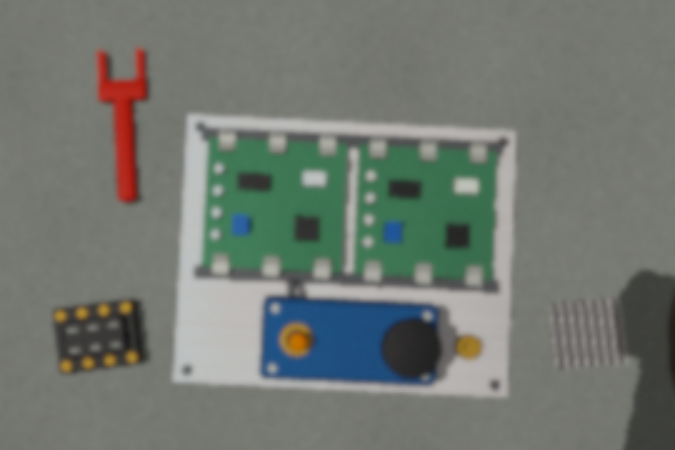

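The white band shows above the collar (side pixel about (306,217)). The tip did not move on the extra stroke. The knob is up, the loose parts are where they were, and the arm is clear.

```bash
python3 -c "
from bench import arm
print(arm.read_state()['joint_vel'].round(3));print(arm.job_done())"
```

```text
[ 0.045 -0.016 -0.001  0.    -0.001 -0.003]
the job is handed in; nothing more can be done
None
```

The clamp is charged: the indicator pin is fully out, and the job was handed in just under 10 s in, with no verdict reported.

- **Strokes:** I pressed the plunger with shut fingertips for six strokes, letting it spring back up each time. The last five were on the stop at about 131.8 mm. I didn't read the bottom of the first one, so it may have been short.
- **Pin:** In the last side image the tip sits where 133 mm (30 mm out) would be expected, and the white band shows above the brass collar. The sixth stroke didn't raise it any further.
- **Disagreement:** The trained network put the pin tip a few mm lower, at 128–129 mm. That is about its stated 4 mm error, so I trusted the band and the unmoved tip instead.
- **End state:** The plunger is up, all four loose parts look unmoved in the top view, and the arm is clear with about zero contact force apart from sensor noise.

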